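Wind the red oven timer at the bakery counter

ROBOT

A 6-joint arm with a two-finger parallel gripper is mounted at the origin on the work surface. World frame = base frame: x ahead of the robot, y to its left, z up, the work surface at z = 0. Lengths are in mm, angles in rad, forces in N, time in s.
With the tool pointing down it reaches from about 275 to 825 mm from the base axis. Payload 4.9 kg.
Tool frame: the origin (TCP) lies on the mounting face of the last link; the fingertips stand 173 mm ahead of it and the grasp point (between the pads) lies 155 mm ahead of it; z points along the fingers, y is the line along which they close (so a half turn about z gives the same grasp; the last joint's range is limited). The gripper opens to 85 mm and grips with 20 to 120 N. Pads are 22 mm wide; open, the fingers measure 114 mm over their backs; the gripper's body (76 mm by 85 mm) begins 54 mm behind the grasp point. The pads swing forward as they close: fully open they stand 13 mm farther back than shut.
Start: joints at [-1.461, 0.326, -0.193, 1.052, 0, 1.437], TCP at [132.777, -533.751, 404.681] pointing down, gripper open.
Joint ranges: [-2.65, 2.65], [-0.97, 1.79], [-1.3, 1.35], [-1.93, 2.1], [-1.47, 1.37], [-3.14, 3.14]. Speed limits (rad/s): [2.57, 2.57, 3.14, 3.14, 3.14, 3.14].

INTERFACE

Orientations are given as a unit quaternion [x, y, z, w].
In Python, from station import arm gives the robot as it stands.
- The arm moves only by the tool servo_tool, never from a script. Its argument "steps" is a list of rows, each an object of numbers: "dx", "dy", "dz": the shift along the tool's x, y, z in mm; "ax", "ay", "az": the turn, a rotation vector about the tool's x, y, z in rad; "hand": the opening, from -1 (shut) to 1 (fully open). In form: [{"dx": .., "dy": .., "dz": .., "ax": .., "ay": .., "az": .., "hand": ..}, ...]. A call has exactly 10 rows; each row shifts and turns the commanded pose from where the row before left it, along the tool's axes as they then stand; what a row does not reach is not made up. A row lasts 1/10 s, in which the tool goes at most 50 mm and 8.59 degrees, less where a joint would pass 70% of its speed; a pose out of reach is approached as far as the arm can. A call with a gripper value outside its range is refused whole. The fingers move at their own pace and stop on an object; "force" is the grip in N (left out, the last holds). Time passes only in rows, so rows that do not move let the fingers close, or fill a call up. It gives the time, the measured TCP pose, the force, the opening and the grip force at its end, in the units of the state.
- arm.get_state(): the state, without advancing time (a new reading comes with each control period).
- arm.camera(name): name is "scene" or "top" or "wrist"; returns the picture (384x512x3 uint8, red, green, blue); there is no depth.
- arm.camera_params(name): a dict with "fx", "fy", "cx", "cy" (pixels), "T" (4x4, takes a point from camera to world coordinates). Camera axes: x right, y down, z forward; pixel columns grow to the right and rows downward; lengths in mm; the calibration is good to about 2 mm. A picture is of the moment at which its call begins: read the wrist's pose just before it. camera_params takes no time and is no camera call; for the wrist camera it gives the pose at the moment of the call.
- arm.sign_off(): hands the job in; it is judged then, once.
The state is a dict: "clock": time; "joint_positions": joint angles; "dq": joint speeds; "effort": joint torques, N m; "eef_pos": TCP position; "ee_rot": TCP orientation; "contact_force": force on the tool from outside, world axes, zero at the start; "ft_torque": the same for the moment, N m; "finger_gap": opening from 0.0 (shut) to 1.0 (fully open); "grasp_force": force on a finger pad.
Only numpy, scipy, OpenCV 4.12 (cv2) and the standard library are available. Lean on these libraries where they do the work, as an engineer would, in place of code of your own. Each camera call takes 0.05 s, during which the arm holds its last target. There are 200 camera calls.

TASK

The rolls have just gone into the oven: wind up the red spring timer by its brass key, clockwise seen from above, until the white wing tip of the key points at the green mark on the dial (fully wound). Wind it as one winds a clock, in two or more partial turns of about a quarter turn or less each, letting go of the key between them, and let go at the end. Leave the cream timer's key and the stack of paper cups as they are.

Things in the scene. Friction and masses are not known exactly. Their poses are not given: they have to be found in the camera images.
- red_key (a joint): Winding of the red timer's key, rad, growing clockwise seen from above (vertical axis): 0 run down, 2.5 fully wound, a hard stop, where the key's white wing tip points at the green mark on the black dial. Starts at 0.1 to 0.5. A spring pulls back, but a click holds the key wherever it is let go. Turning takes at most 0.15 N m.
- red_grip (a point): Grip point: middle of the brass key, on its axis, 71 mm above the counter; turns with the key: x along the white-tipped wing, y across the blade, z up. The key is an upright blade 56 mm long (x), 10 thick (y), spanning heights 57 to 85. Below it a red drum, diameter 100, its dial top at height 46, on a 124 mm square plate, screwed down. Green mark on the dial's rim.
- cream_tip (a point): White wing tip of the cream timer's key, 28 mm from its axis, 71 mm above the counter; x outward along the wing. The cream timer is as the red one but for its cream drum, screwed down at least 200 mm from it. Not to be turned.
- cups: Loose stack of five paper takeaway cups, nested mouth down, white and dark purple, 86 mm diameter at the foot, 136 mm tall, 150 g; origin at the centre of its underside, z up. Stands beyond the timers, to be left alone.
Things that resemble listed ones, but are neither listed nor needed, are in the scene too. What is shaped like the part that bears red_key but orange is not meant.

How it is judged (in metres and radians):
On the way:
1. the red key is partly wound (0.8 to 2.15 rad) and let go: the fingers touch nothing (value of joint red_key between 0.8 and 2.15 rad and contact force between the fingers and anything else below 0.1 N), for 0.2 s.
At the end, for the whole second after the job is handed in: The red key is wound to within 0.3 rad of its stop (above 2.2 of 2.5 rad), at rest and let go; the cream key's tip is within 12 mm and the cup stack within 30 mm of where they started, the stack upright (value of joint red_key above 2.2 rad and velocity of joint red_key between -0.05 and 0.05 rad/s and contact force between the fingers and anything else below 0.1 N and distance of cream_tip from where it was at the start of the episode below 0.012 m and distance of cups from where it was at the start of the episode below 0.03 m and angle between cups's own z axis and vertical below 0.2 rad); the robot touches nothing.
It fails at once if the cream timer's key is turned (tip moves over 12 mm) (distance of cream_tip from where it was at the start of the episode above 0.012 m).
It fails at once if the cup stack is knocked over or shifted more than 30 mm (distance of cups from where it was at the start of the episode above 0.03 m or angle between cups's own z axis and vertical above 0.2 rad).
It also fails if it takes over 45 s, if anything falls off the work surface, if the arm or the gripper's body presses on something with over 40 N, if the wrist force passes 120 N, or if a joint passes its speed limit or range.

## Working session

There is one attempt and no reset: what is moved stays moved. The work goes in short steps, Python scripts to look and compute and a tool call to move; the robot and the scene stay as the last step left them, time stands still between calls to the robot, and variables do not carry over. Pictures are saved under pics/ and viewed, at most 10 in all, crops included, and the job is handed in when it is done.

Besides the shell and the picture viewer there is one more tool, called after "Emit:" as name([rows], argument=value, ...), one row to a line, values as JSON. servo_tool: Moves the arm, as the interface text tells. Its arguments: {"type":"object","properties":{"steps":{"type":"array","items":{"type":"object","properties":{"dx":{"type":"number"},"dy":{"type":"number"},"dz":{"type":"number"},"ax":{"type":"number"},"ay":{"type":"number"},"az":{"type":"number"},"hand":{"type":"number"}}}},"force":{"type":"number"}},"required":["steps"]}

```bash
mkdir -p pics; python3 - <<'E'
from station import arm
import cv2,numpy as np
s=arm.get_state();print(s)
for n in("top","scene"):
    im=arm.camera(n);cv2.imwrite(f"pics/{n}0.png",im[:,:,::-1]);p=arm.camera_params(n);print(n,p["fx"],p["cx"],p["cy"],np.round(p["T"],3).tolist())
E
```

```text
{'clock': 0.0, 'joint_positions': array([-1.46118561e+00,  3.26933371e-01, -1.93580895e-01,  1.05200642e+00,
       -3.58281766e-05,  1.43658825e+00]), 'dq': array([-1.09347842e-03, -1.65004263e-05, -7.25220280e-04,  6.55195965e-04,
        1.58594124e-03,  5.30947247e-04]), 'effort': array([ 4.22224075e-04, -4.43401265e+01,  2.62438953e+01,  1.55620737e-02,
       -2.16852632e-04,  2.08942163e-05]), 'eef_pos': array([ 132.74626421, -533.44512204,  403.90843974]), 'ee_rot': array([ 9.92577878e-01,  1.21607620e-01, -7.30930167e-06, -8.62336486e-04]), 'contact_force': array([ 0.29464213, -0.40264718, -0.20293688]), 'ft_torque': array([0.05049975, 0.01561434, 0.04784368]), 'grasp_force': 0.0, 'finger_gap': 1.0003699089665385}
top 404.12006245277337 254.64982778516998 189.58156109511464 [[0.025, -0.993, 0.119, 364.564], [-1.0, -0.024, 0.005, 25.954], [-0.002, -0.119, -0.993, 1155.26], [0.0, 0.0, 0.0, 1.0]]
scene 349.40236539875895 254.76351325192957 190.27516858249726 [[0.162, 0.846, -0.507, 882.468], [0.987, -0.133, 0.093, -63.831], [0.011, -0.516, -0.857, 711.805], [0.0, 0.0, 0.0, 1.0]]
```

View pics/top0.png

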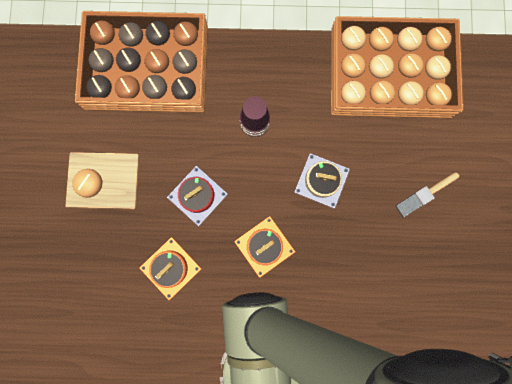

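View pics/scene0.png

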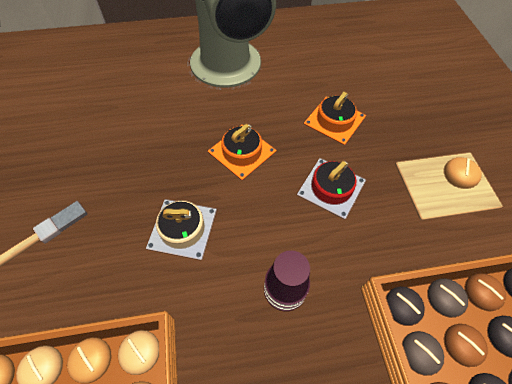

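The top view shows a drum on a grey plate at (196,194), drums on orange plates at (169,269) and (265,247), the cream one at (323,179), and the cups at (255,115). In the scene view the only clearly red drum is at (334,183), also on a grey plate. The orange-plate drums are at (336,113) and (242,145). I'll confirm this with a crop and then measure.

```bash
cat > h.py <<'E'
import numpy as np
def ray(p,u,v):
    d=np.array([(u-p["cx"])/p["fx"],(v-p["cy"])/p["fy"],1]);T=np.array(p["T"]);return T[:3,3],T[:3,:3]@d
def onz(p,u,v,z):
    o,d=ray(p,u,v);return o+d*(z-o[2])/d[2]
def proj(p,X):
    T=np.array(p["T"]);c=T[:3,:3].T@(np.array(X)-T[:3,3]);return p["fx"]*c[0]/c[2]+p["cx"],p["fy"]*c[1]/c[2]+p["cy"]
E
python3 - <<'E'
from station import arm
from h import *
import cv2
pt=arm.camera_params("top");t=cv2.imread("pics/top0.png");s=cv2.imread("pics/scene0.png")
a=cv2.resize(t[155:305,135:300],None,fx=2.4,fy=2.4,interpolation=2);b=cv2.resize(s[85:225,290:375],None,fx=4,fy=4,interpolation=2)
c=np.zeros((600,800,3),np.uint8);c[:a.shape[0],:a.shape[1]]=a;c[:b.shape[0],420:420+b.shape[1]]=b
cv2.imwrite("pics/c.png",c)
for n,im,(x0,y0,x1,y1) in(("top",t,(160,158,232,232)),("scene",s,(295,150,370,222))):
    p=arm.camera_params(n);h=cv2.cvtColor(im,cv2.COLOR_BGR2HSV)[y0:y1,x0:x1];H,S,V=[h[...,i].astype(int) for i in range(3)]
    for k,m,z in(("green",(H>45)&(H<85)&(S>120)&(V>100),46),("brass",(H>12)&(H<30)&(S>100)&(V>90),85),("white",(S<40)&(V>205),71),("red",((H<6)|(H>174))&(S>140)&(V>60),30),("black",(V<80)&(S<90),46)):
        m=m.astype(np.uint8);N,_,st,ce=cv2.connectedComponentsWithStats(m)
        for i in range(1,N):
            if st[i,4]>3:
                u,v=ce[i]+[x0,y0];print(n,k,st[i].tolist(),round(u,1),round(v,1),onz(p,u,v,z).round(1))
E
```

```text
top brass [11, 0, 2, 4, 5] 171.8 159.2 [569.6 256.6  85. ]
top brass [45, 0, 4, 2, 4] 206.5 158.2 [574.4 163.3  85. ]
top brass [54, 1, 3, 3, 4] 215.0 160.0 [570.2 140.2  85. ]
top brass [18, 2, 6, 7, 13] 181.0 163.4 [558.7 231.3  85. ]
top brass [39, 5, 3, 3, 4] 200.2 164.0 [558.3 179.5  85. ]
top brass [61, 5, 5, 4, 7] 223.0 164.0 [559.8 118.3  85. ]
top brass [28, 7, 6, 6, 12] 190.5 168.0 [546.8 205.2  85. ]
top brass [43, 6, 3, 4, 5] 204.4 165.6 [554.2 168.2  85. ]
top brass [53, 6, 3, 3, 4] 214.2 165.0 [556.5 141.8  85. ]
top brass [18, 10, 4, 1, 4] 179.5 168.0 [546.1 234.8  85. ]
top brass [23, 10, 4, 3, 5] 184.6 169.2 [543.1 220.9  85. ]
top brass [69, 10, 3, 5, 6] 230.3 170.2 [543.5  98.1  85. ]
top brass [59, 13, 4, 2, 4] 220.5 171.2 [539.9 124.4  85. ]
top brass [64, 12, 3, 4, 5] 225.0 171.4 [539.8 112.3  85. ]
top brass [10, 15, 7, 6, 12] 173.2 175.8 [524.6 250.5  85. ]
top brass [50, 16, 10, 9, 22] 214.9 178.1 [521.  138.7  85. ]
top brass [3, 20, 4, 6, 11] 164.8 180.5 [511.3 272.5  85. ]
top brass [16, 22, 3, 3, 4] 177.0 181.0 [510.7 239.8  85. ]
top brass [7, 26, 3, 4, 
[... 5551 characters left out ...]
3 201.3  85. ]
scene brass [0, 68, 5, 4, 10] 297.0 219.4 [591.6  76.7  85. ]
scene brass [10, 68, 4, 2, 4] 306.5 218.2 [592.1  96.1  85. ]
scene brass [16, 68, 4, 4, 7] 312.0 219.4 [596.3 106.3  85. ]
scene brass [27, 69, 3, 3, 5] 323.2 220.2 [601.5 128.   85. ]
scene brass [44, 68, 11, 4, 18] 343.7 219.8 [607.  168.8  85. ]
scene white [3, 9, 67, 59, 608] 330.3 195.7 [541.3 162.4  71. ]
scene red [17, 13, 44, 41, 509] 329.9 191.6 [509. 179.  30.]
scene red [54, 17, 4, 4, 6] 350.5 168.8 [455.7 244.5  30. ]
scene black [22, 12, 38, 31, 721] 334.7 178.0 [484.4 194.   46. ]
scene black [6, 41, 3, 3, 5] 301.8 192.2 [509.6 111.   46. ]
scene black [48, 62, 2, 3, 4] 343.5 213.2 [574.8 187.5  46. ]
```

View pics/c.png

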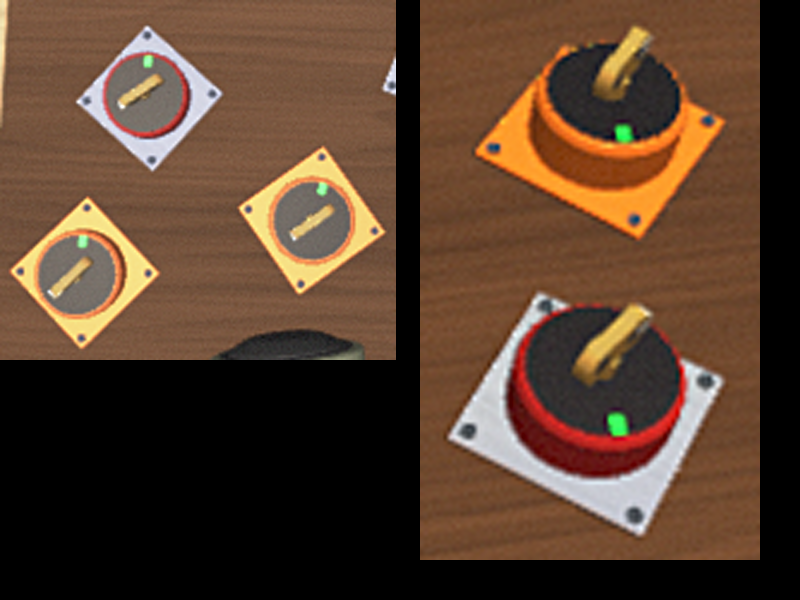

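The enlarged crop settles it: the red drum on the grey plate, at top (196,194) and scene (334,183), is the one meant. The drums at top (169,269) and (265,247) are orange look-alikes. The red key's white tip is at about top (186,198) and the green mark at (197,180). The axis comes out near (483,193). The tip points at about 126° and the mark at about 0°, so the key has roughly 2.2 rad left to wind, which fits the given start range. I'll pre-rotate the wrist so that joint 6 stays in range.

Emit:
servo_tool([
  {"az": -0.149,"hand": 1},
  {"az": -0.149,"hand": 1},
  {"az": -0.149,"hand": 1},
  {"az": -0.149,"hand": 1},
  {"az": -0.149,"hand": 1},
  {"az": -0.149,"hand": 1},
  {"az": -0.149,"hand": 1},
  {"az": -0.149,"hand": 1},
  {"az": -0.149,"hand": 1},
  {"az": -0.149,"hand": 1},
], force=40)

```text
invalid input at $.steps[0]: expected keys dx, dy, dz, ax, ay, az, hand
```

Emit:
servo_tool([
  {"az": -0.149,"hand": 1},
  {"az": -0.149,"hand": 1},
  {"az": -0.149,"hand": 1},
  {"az": -0.149,"hand": 1},
  {"az": -0.149,"hand": 1},
  {"az": -0.149,"hand": 1},
  {"az": -0.149,"hand": 1},
  {"az": -0.149,"hand": 1},
  {"az": -0.149,"hand": 1},
  {"az": -0.149,"hand": 1},
])

```text
invalid input at $.steps[0]: expected keys dx, dy, dz, ax, ay, az, hand
```

```bash
cat >> h.py <<'E'
from scipy.spatial.transform import Rotation as R
def delta(s,xyz,yaw=None):
    r=R.from_quat(s["ee_rot"]);m=r.as_matrix();y=np.arctan2(m[1,0],m[0,0])
    print("tcp",s["eef_pos"].round(1),"yaw",y.round(3),"tilt",m[:,2].round(4),"q6",s["joint_positions"][5].round(3),"gap",round(s["finger_gap"],3),"t",s["clock"],"F",s["contact_force"].round(2))
    print("dxyz tool",(m.T@(np.array(xyz)-s["eef_pos"])).round(1))
    if yaw is not None: print("az",(-((yaw-y+np.pi/2)%np.pi-np.pi/2)).round(3))
E
python3 - <<'E'
from station import arm
from h import *
p=arm.get_state();delta(p,[483,193.5,404]);print(p["joint_positions"].round(2))
E
```

```text
tcp [ 132.8 -533.5  404. ] yaw 0.244 tilt [-1.0e-04  1.5e-03 -1.0e+00] q6 1.437 gap 0.999 t 0.1 F [ 0.13 -0.45  1.16]
dxyz tool [ 515.4 -620.9    1. ]
[-1.46  0.33 -0.19  1.05  0.    1.44]
```

All keys are needed.

Emit:
servo_tool([
  {"dx": 0,"dy": 0,"dz": 0,"ax": 0,"ay": 0,"az": -0.149,"hand": 1},
  {"dx": 0,"dy": 0,"dz": 0,"ax": 0,"ay": 0,"az": -0.149,"hand": 1},
  {"dx": 0,"dy": 0,"dz": 0,"ax": 0,"ay": 0,"az": -0.149,"hand": 1},
  {"dx": 0,"dy": 0,"dz": 0,"ax": 0,"ay": 0,"az": -0.149,"hand": 1},
  {"dx": 0,"dy": 0,"dz": 0,"ax": 0,"ay": 0,"az": -0.149,"hand": 1},
  {"dx": 0,"dy": 0,"dz": 0,"ax": 0,"ay": 0,"az": -0.149,"hand": 1},
  {"dx": 0,"dy": 0,"dz": 0,"ax": 0,"ay": 0,"az": -0.149,"hand": 1},
  {"dx": 0,"dy": 0,"dz": 0,"ax": 0,"ay": 0,"az": -0.149,"hand": 1},
  {"dx": 0,"dy": 0,"dz": 0,"ax": 0,"ay": 0,"az": -0.149,"hand": 1},
  {"dx": 0,"dy": 0,"dz": 0,"ax": 0,"ay": 0,"az": -0.149,"hand": 1},
], force=40)

```text
clock: 1.1
eef_pos: [132.8, -533.6, 404.2]
ee_rot: [0.645, 0.764, 0.0, -0.0]
contact_force: [0.3, 0.4, 0.4]
finger_gap: 1.0
grasp_force: 0.0
```

Emit:
servo_tool([
  {"dx": 0,"dy": 0,"dz": 0,"ax": 0,"ay": 0,"az": -0.149,"hand": 1},
  {"dx": 0,"dy": 0,"dz": 0,"ax": 0,"ay": 0,"az": -0.149,"hand": 1},
  {"dx": 0,"dy": 0,"dz": 0,"ax": 0,"ay": 0,"az": -0.149,"hand": 1},
  {"dx": 0,"dy": 0,"dz": 0,"ax": 0,"ay": 0,"az": -0.149,"hand": 1},
  {"dx": 0,"dy": 0,"dz": 0,"ax": 0,"ay": 0,"az": -0.149,"hand": 1},
  {"dx": 0,"dy": 0,"dz": 0,"ax": 0,"ay": 0,"az": -0.149,"hand": 1},
  {"dx": 0,"dy": 0,"dz": 0,"ax": 0,"ay": 0,"az": -0.149,"hand": 1},
  {"dx": 0,"dy": 0,"dz": 0,"ax": 0,"ay": 0,"az": -0.149,"hand": 1},
  {"dx": 0,"dy": 0,"dz": 0,"ax": 0,"ay": 0,"az": -0.149,"hand": 1},
  {"dx": 0,"dy": 0,"dz": 0,"ax": 0,"ay": 0,"az": -0.149,"hand": 1},
])

```text
clock: 2.1
eef_pos: [132.8, -533.6, 404.2]
ee_rot: [-0.044, 0.999, 0.001, -0.0]
contact_force: [0.4, 0.0, -0.2]
finger_gap: 0.997
grasp_force: 0.0
```

```bash
python3 - <<'E'
from station import arm
from h import *
p=arm.get_state();delta(p,[483,193.5,404]);print(p["joint_positions"].round(2))
E
```

```text
tcp [ 132.8 -533.6  404.2] yaw -3.053 tilt [-1.e-04  1.e-03 -1.e+00] q6 -1.55 gap 0.997 t 2.1 F [ 0.41  0.03 -0.2 ]
dxyz tool [-413.   693.3    0.9]
[-1.46  0.33 -0.19  1.05  0.   -1.55]
```

Emit:
servo_tool([
  {"dx": -20.6,"dy": 34.6,"dz": 0,"ax": 0,"ay": 0,"az": 0,"hand": 1},
  {"dx": -20.6,"dy": 34.6,"dz": 0,"ax": 0,"ay": 0,"az": 0,"hand": 1},
  {"dx": -20.6,"dy": 34.6,"dz": 0,"ax": 0,"ay": 0,"az": 0,"hand": 1},
  {"dx": -20.6,"dy": 34.6,"dz": 0,"ax": 0,"ay": 0,"az": 0,"hand": 1},
  {"dx": -20.6,"dy": 34.6,"dz": 0,"ax": 0,"ay": 0,"az": 0,"hand": 1},
  {"dx": -20.6,"dy": 34.6,"dz": 0,"ax": 0,"ay": 0,"az": 0,"hand": 1},
  {"dx": -20.6,"dy": 34.6,"dz": 0,"ax": 0,"ay": 0,"az": 0,"hand": 1},
  {"dx": -20.6,"dy": 34.6,"dz": 0,"ax": 0,"ay": 0,"az": 0,"hand": 1},
  {"dx": -20.6,"dy": 34.6,"dz": 0,"ax": 0,"ay": 0,"az": 0,"hand": 1},
  {"dx": -20.6,"dy": 34.6,"dz": 0,"ax": 0,"ay": 0,"az": 0,"hand": 1},
])

```text
clock: 3.1
eef_pos: [309.9, -170.4, 404.6]
ee_rot: [-0.041, 0.999, 0.0, 0.0]
contact_force: [0.8, 0.2, -0.2]
finger_gap: 0.999
grasp_force: 0.0
```

Emit:
servo_tool([
  {"dx": -20.6,"dy": 34.6,"dz": 0,"ax": 0,"ay": 0,"az": 0,"hand": 1},
  {"dx": -20.6,"dy": 34.6,"dz": 0,"ax": 0,"ay": 0,"az": 0,"hand": 1},
  {"dx": -20.6,"dy": 34.6,"dz": 0,"ax": 0,"ay": 0,"az": 0,"hand": 1},
  {"dx": -20.6,"dy": 34.6,"dz": 0,"ax": 0,"ay": 0,"az": 0,"hand": 1},
  {"dx": -20.6,"dy": 34.6,"dz": 0,"ax": 0,"ay": 0,"az": 0,"hand": 1},
  {"dx": -20.6,"dy": 34.6,"dz": 0,"ax": 0,"ay": 0,"az": 0,"hand": 1},
  {"dx": -20.6,"dy": 34.6,"dz": 0,"ax": 0,"ay": 0,"az": 0,"hand": 1},
  {"dx": -20.6,"dy": 34.6,"dz": 0,"ax": 0,"ay": 0,"az": 0,"hand": 1},
  {"dx": -20.6,"dy": 34.6,"dz": 0,"ax": 0,"ay": 0,"az": 0,"hand": 1},
  {"dx": -20.6,"dy": 34.6,"dz": 0,"ax": 0,"ay": 0,"az": 0,"hand": 1},
])

```text
clock: 4.1
eef_pos: [486.8, 191.5, 404.3]
ee_rot: [-0.041, 0.999, -0.0, -0.0]
contact_force: [-0.4, -0.2, 0.4]
finger_gap: 1.003
grasp_force: 0.0
```

Emit:
servo_tool([
  {"dx": 0,"dy": 0,"dz": 0,"ax": 0,"ay": 0,"az": -0.149,"hand": 1},
  {"dx": 0,"dy": 0,"dz": 0,"ax": 0,"ay": 0,"az": -0.149,"hand": 1},
  {"dx": 0,"dy": 0,"dz": 0,"ax": 0,"ay": 0,"az": -0.149,"hand": 1},
  {"dx": 0,"dy": 0,"dz": 0,"ax": 0,"ay": 0,"az": -0.149,"hand": 1},
  {"dx": 0,"dy": 0,"dz": 0,"ax": 0,"ay": 0,"az": -0.149,"hand": 1},
  {"dx": 0,"dy": 0,"dz": 0,"ax": 0,"ay": 0,"az": -0.149,"hand": 1},
  {"dx": 0,"dy": 0,"dz": 0,"ax": 0,"ay": 0,"az": -0.149,"hand": 1},
  {"dx": 0,"dy": 0,"dz": 0,"ax": 0,"ay": 0,"az": -0.149,"hand": 1},
  {"dx": 0,"dy": 0,"dz": 0,"ax": 0,"ay": 0,"az": -0.149,"hand": 1},
  {"dx": 0,"dy": 0,"dz": 0,"ax": 0,"ay": 0,"az": -0.149,"hand": 1},
])

```text
clock: 5.1
eef_pos: [486.4, 189.7, 404.3]
ee_rot: [0.71, -0.704, -0.0, 0.0]
contact_force: [0.1, -0.7, -0.6]
finger_gap: 0.999
grasp_force: 0.0
```

```bash
python3 - <<'E'
from station import arm
from h import *
import cv2,json
p=arm.get_state();delta(p,[483,193.5,404],np.radians(126));print(p["joint_positions"].round(2))
c=arm.camera_params("wrist");im=arm.camera("wrist");cv2.imwrite("pics/w1.png",im[:,:,::-1])
json.dump({k:np.array(v).tolist() for k,v in c.items()},open("w1.json","w"));print(c,proj(c,[483,193.5,71]))
E
```

```text
tcp [486.4 189.7 404.3] yaw -1.563 tilt [-1.e-03 -2.e-04 -1.e+00] q6 -1.348 gap 0.999 t 5.1 F [ 0.08 -0.68 -0.59]
dxyz tool [-3.8  3.4  0.3]
az -0.621
[ 0.23  0.28 -0.26  1.03  0.   -1.35]
{'fx': 285.347248207342, 'fy': 285.347248207342, 'cx': 254.97371607424896, 'cy': 188.4271650479029, 'T': array([[-9.99964991e-01, -7.46617025e-03, -3.77799311e-03,
         4.85892252e+02],
       [-8.19847137e-03,  9.64525093e-01,  2.63863847e-01,
         1.21312317e+02],
       [ 1.67391675e-03,  2.63885583e-01, -9.64552537e-01,
         3.74651461e+02],
       [ 0.00000000e+00,  0.00000000e+00,  0.00000000e+00,
         1.00000000e+00]])} (np.float64(256.6129469782775), np.float64(178.8400310052026))
```

View pics/w1.png

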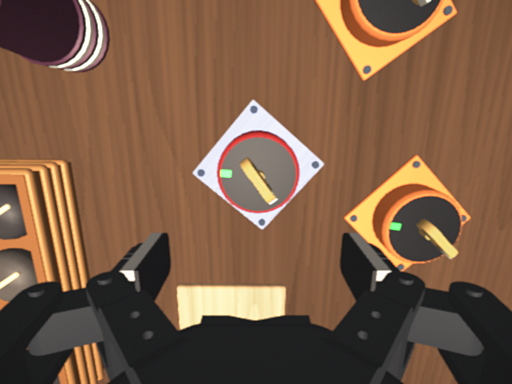

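The wrist view shows the red timer at (258,173), with its white tip at lower right, about (271,201), and the green mark at (226,173). I'll now measure the dial centre and the blade's direction.

```bash
cat >> h.py <<'E'
import cv2
def key(p,im,X):
    u0,v0=proj(p,[X[0],X[1],60]);u0=int(u0);v0=int(v0);w=52
    c=im[v0-w:v0+w,u0-w:u0+w];H,S,V=[a.astype(int) for a in cv2.split(cv2.cvtColor(c,cv2.COLOR_BGR2HSV))]
    rr=np.hypot(*np.mgrid[-w:w,-w:w])
    def big(m):
        n,l,s,_=cv2.connectedComponentsWithStats(m.astype(np.uint8));i=1+np.argmax(s[1:,4]);return l==i
    b=big((H>12)&(H<32)&(S>70)&(V>90)&(rr<36)); r=big(((H<7)|(H>172))&(S>130)&(V>50))
    q=cv2.minAreaRect(np.argwhere(b)[:,::-1].astype(np.float32));bx=cv2.boxPoints(q)
    L=sorted([(np.hypot(*(bx[i]-bx[(i+1)%4])),i) for i in range(4)])
    e=[(bx[i]+bx[(i+1)%4])/2+[u0-w,v0-w] for _,i in L[:2]]
    E=[onz(p,*x,80) for x in e]
    hull=cv2.convexHull(np.argwhere(r)[:,::-1].astype(np.float32));(cx,cy),_,_=cv2.fitEllipse(hull)
    D=onz(p,cx+u0-w,cy+v0-w,46)
    g=np.argwhere((H>45)&(H<85)&(S>110)&(V>100)&(rr<45)).mean(0);G=onz(p,g[1]+u0-w,g[0]+v0-w,46)
    d=E[0]-E[1]
    print("ends",[x.round(1) for x in e],[x.round(1) for x in E],"len",np.hypot(*d[:2]).round(1),"yaw mod pi",(np.arctan2(d[1],d[0])%np.pi).round(3),"mid",((E[0]+E[1])/2).round(1))
    print("dial",D.round(1),"green",G.round(1),"dir",np.arctan2(*(G-D)[1::-1]).round(3))
E
python3 - <<'E'
from h import *
import json
p={k:np.array(v) for k,v in json.load(open("w1.json")).items()}
im=cv2.imread("pics/w1.png");key(p,im,[483,193.5])
E
```

```text
ends [array([243.5, 159.1]), array([273.2, 199.3])] [array([496.9, 170.3,  80. ]), array([464.9, 214. ,  80. ])] len 54.1 yaw mod pi 2.203 mid [480.9 192.2  80. ]
dial [481.4 190.9  46. ] green [519.9 188.3  46. ] dir -0.068
```

Axis is about (481.2,191.5), cross-checked by the blade middle and the dial centre. The blade yaw is 2.20 and its measured length is 54 mm against 56 given. The mark is at -0.08, so about 2.28 rad remain. I'll align the tool and descend partway.

Emit:
servo_tool([
  {"dx": 0,"dy": 0,"dz": 0,"ax": 0,"ay": 0,"az": -0.125,"hand": 1},
  {"dx": 0,"dy": 0,"dz": 0,"ax": 0,"ay": 0,"az": -0.125,"hand": 1},
  {"dx": 0,"dy": 0,"dz": 0,"ax": 0,"ay": 0,"az": -0.125,"hand": 1},
  {"dx": 0,"dy": 0,"dz": 0,"ax": 0,"ay": 0,"az": -0.125,"hand": 1},
  {"dx": 0,"dy": 0,"dz": 0,"ax": 0,"ay": 0,"az": -0.125,"hand": 1},
  {"dx": -4.5,"dy": 3.1,"dz": 20,"ax": 0,"ay": 0,"az": 0,"hand": 1},
  {"dx": 0,"dy": 0,"dz": 30,"ax": 0,"ay": 0,"az": 0,"hand": 1},
  {"dx": 0,"dy": 0,"dz": 30,"ax": 0,"ay": 0,"az": 0,"hand": 1},
  {"dx": 0,"dy": 0,"dz": 25,"ax": 0,"ay": 0,"az": 0,"hand": 1},
  {"dx": 0,"dy": 0,"dz": 10,"ax": 0,"ay": 0,"az": 0,"hand": 1},
])

```text
clock: 6.15
eef_pos: [480.2, 191.3, 287.2]
ee_rot: [0.89, -0.456, -0.002, 0.001]
contact_force: [0.2, 0.1, -0.7]
finger_gap: 1.002
grasp_force: 0.0
```

```bash
python3 - <<'E'
from station import arm
from h import *
p=arm.get_state();delta(p,[481.2,191.5,226],2.203)
c=arm.camera_params("wrist");im=arm.camera("wrist")[:,:,::-1].copy();cv2.imwrite("pics/w2.png",im)
key(c,im,[481.2,191.5])
E
```

```text
tcp [480.2 191.3 287.2] yaw -0.946 tilt [-0.0044 -0.0011 -1.    ] q6 -1.959 gap 1.002 t 6.15 F [ 0.23  0.1  -0.67]
dxyz tool [ 0.5 -1.2 61.1]
az -0.008
ends [array([247., 175.]), array([247., 240.])] [array([498.2, 170.5,  80. ]), array([472. , 207.3,  80. ])] len 45.2 yaw mod pi 2.188 mid [485.1 188.9  80. ]
dial [476.2 202.2  46. ] green [nan nan nan] dir nanh.py:28: RuntimeWarning: Mean of empty slice.
  g=np.argwhere((H>45)&(H<85)&(S>110)&(V>100)&(rr<45)).mean(0);G=onz(p,g[1]+u0-w,g[0]+v0-w,46)
  ret = um.true_divide(
```

View pics/w2.png

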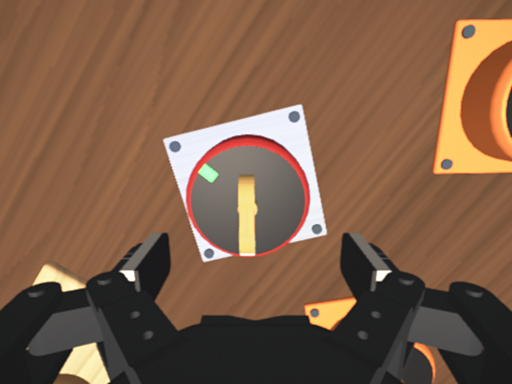

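The blade runs straight between the fingers, from (247,175) to the white tip at (247,255), and it sits slightly left of centre. The dial fills the crop window, so I'll refine the centre from these two ends.

```bash
python3 - <<'E'
from station import arm
from h import *
s=arm.get_state();c=arm.camera_params("wrist")
A=onz(c,247,175,83);B=onz(c,247,255,83);print(A.round(1),B.round(1),np.hypot(*(A-B)[:2]));M=(A+B)/2
m=R.from_quat(s["ee_rot"]).as_matrix();g=s["eef_pos"]+155*m[:,2];print(M.round(1),g.round(1),(m.T@(M-g)).round(2))
delta(s,[481.2,191.5,227],np.arctan2(*(B-A)[1::-1]))
E
```

```text
[498.5 169.8  83. ] [466.4 215.   83. ] 55.432438434668356
[482.4 192.4  83. ] [479.5 191.1 131.8] [ 0.78 -3.41 48.8 ]
tcp [480.2 191.3 286.8] yaw -0.946 tilt [-0.0048 -0.0012 -1.    ] q6 -1.959 gap 1.002 t 6.2 F [-1.27  0.11 -1.13]
dxyz tool [ 0.5 -1.2 59.8]
az 0.007
```

Emit:
servo_tool([
  {"dx": 0.7,"dy": -2.7,"dz": 0,"ax": 0,"ay": 0,"az": 0,"hand": 1},
  {"dx": 0,"dy": 0,"dz": 20,"ax": 0,"ay": 0,"az": 0,"hand": 1},
  {"dx": 0,"dy": 0,"dz": 20,"ax": 0,"ay": 0,"az": 0,"hand": 1},
  {"dx": 0,"dy": 0,"dz": 13,"ax": 0,"ay": 0,"az": 0,"hand": 1},
  {"dx": 0,"dy": 0,"dz": 6,"ax": 0,"ay": 0,"az": 0,"hand": 1},
  {"dx": 0,"dy": 0,"dz": 0,"ax": 0,"ay": 0,"az": 0,"hand": 1},
  {"dx": 0,"dy": 0,"dz": 0,"ax": 0,"ay": 0,"az": 0,"hand": -1},
  {"dx": 0,"dy": 0,"dz": 0,"ax": 0,"ay": 0,"az": 0,"hand": -1},
  {"dx": 0,"dy": 0,"dz": 0,"ax": 0,"ay": 0,"az": 0,"hand": -1},
  {"dx": 0,"dy": 0,"dz": 0,"ax": 0,"ay": 0,"az": 0,"hand": -1},
], force=30)

```text
clock: 7.2
eef_pos: [484.2, 192.6, 231.1]
ee_rot: [0.891, -0.455, 0.0, -0.0]
contact_force: [-0.7, 0.1, 0.6]
finger_gap: 0.332
grasp_force: 0.0
```

```bash
python3 - <<'E'
from station import arm
from h import *
s=arm.get_state();delta(s,[482,192,227],2.2);print(s["grasp_force"])
E
```

```text
tcp [484.2 192.6 231.1] yaw -0.944 tilt [ 8.e-04  2.e-04 -1.e+00] q6 -1.96 gap 0.332 t 7.2 F [-0.71  0.12  0.63]
dxyz tool [-0.8  2.2  4.1]
az -0.003
0.0
```

Emit:
servo_tool([
  {"dx": -0.8,"dy": 2.0,"dz": 3,"ax": 0,"ay": 0,"az": 0,"hand": -0.3},
  {"dx": 0,"dy": 0,"dz": 0,"ax": 0,"ay": 0,"az": 0,"hand": -0.3},
  {"dx": 0,"dy": 0,"dz": 0,"ax": 0,"ay": 0,"az": 0,"hand": -1},
  {"dx": 0,"dy": 0,"dz": 0,"ax": 0,"ay": 0,"az": 0,"hand": -1},
  {"dx": 0,"dy": 0,"dz": 0,"ax": 0,"ay": 0,"az": 0,"hand": -1},
  {"dx": 0,"dy": 0,"dz": 0,"ax": 0,"ay": 0,"az": 0,"hand": -1},
  {"dx": 0,"dy": 0,"dz": 0,"ax": 0,"ay": 0,"az": 0,"hand": -1},
  {"dx": 0,"dy": 0,"dz": 0,"ax": 0,"ay": 0,"az": 0,"hand": -1},
  {"dx": 0,"dy": 0,"dz": 0,"ax": 0,"ay": 0,"az": 0,"hand": -1},
  {"dx": 0,"dy": 0,"dz": 0,"ax": 0,"ay": 0,"az": 0,"hand": -1},
])

```text
clock: 8.2
eef_pos: [483.5, 193.1, 228.0]
ee_rot: [0.891, -0.455, 0.001, -0.003]
contact_force: [4.7, 5.0, -4.1]
finger_gap: 0.13
grasp_force: 29.2
```

```bash
python3 - <<'E'
from station import arm
from h import *
s=arm.get_state();delta(s,[482,192,227],2.2);print(s["grasp_force"],s["ft_torque"])
E
```

```text
tcp [483.5 193.1 228. ] yaw -0.944 tilt [ 0.0037  0.0038 -1.    ] q6 -1.96 gap 0.13 t 8.2 F [ 4.71  4.98 -4.06]
dxyz tool [0.  1.9 1. ]
az -0.002
29.236678183078766 [ 1.03800889 -0.92816568 -0.00667278]
```

Gripped: the gap is about 11 mm. I'll ease off the side load and make the first stroke of 0.75 rad, then let go.

Emit:
servo_tool([
  {"dx": 0,"dy": -1.2,"dz": 0,"ax": 0,"ay": 0,"az": 0,"hand": -1},
  {"dx": 0,"dy": 0,"dz": 0,"ax": 0,"ay": 0,"az": 0.125,"hand": -1},
  {"dx": 0,"dy": 0,"dz": 0,"ax": 0,"ay": 0,"az": 0.125,"hand": -1},
  {"dx": 0,"dy": 0,"dz": 0,"ax": 0,"ay": 0,"az": 0.125,"hand": -1},
  {"dx": 0,"dy": 0,"dz": 0,"ax": 0,"ay": 0,"az": 0.125,"hand": -1},
  {"dx": 0,"dy": 0,"dz": 0,"ax": 0,"ay": 0,"az": 0.125,"hand": -1},
  {"dx": 0,"dy": 0,"dz": 0,"ax": 0,"ay": 0,"az": 0.125,"hand": -1},
  {"dx": 0,"dy": 0,"dz": 0,"ax": 0,"ay": 0,"az": 0,"hand": -1},
  {"dx": 0,"dy": 0,"dz": 0,"ax": 0,"ay": 0,"az": 0,"hand": -1},
  {"dx": 0,"dy": 0,"dz": 0,"ax": 0,"ay": 0,"az": 0,"hand": -1},
])

```text
clock: 9.2
eef_pos: [482.4, 193.1, 227.8]
ee_rot: [-0.663, 0.749, 0.001, 0.0]
contact_force: [-3.0, 3.4, 5.3]
finger_gap: 0.129
grasp_force: 30.2
```

Emit:
servo_tool([
  {"dx": 0,"dy": 0,"dz": 0,"ax": 0,"ay": 0,"az": 0,"hand": 0.3},
  {"dx": 0,"dy": 0,"dz": 0,"ax": 0,"ay": 0,"az": 0,"hand": 0.3},
  {"dx": 0,"dy": 0,"dz": 0,"ax": 0,"ay": 0,"az": 0,"hand": 0.3},
  {"dx": 0,"dy": 0,"dz": 0,"ax": 0,"ay": 0,"az": 0,"hand": 0.3},
  {"dx": 0,"dy": 0,"dz": 0,"ax": 0,"ay": 0,"az": 0,"hand": 0.3},
  {"dx": 0,"dy": 0,"dz": 0,"ax": 0,"ay": 0,"az": 0,"hand": 0.3},
  {"dx": 0,"dy": 0,"dz": 0,"ax": 0,"ay": 0,"az": 0,"hand": 0.3},
  {"dx": 0,"dy": 0,"dz": 0,"ax": 0,"ay": 0,"az": 0,"hand": 0.3},
  {"dx": 0,"dy": 0,"dz": 0,"ax": 0,"ay": 0,"az": 0,"hand": 0.3},
  {"dx": 0,"dy": 0,"dz": 0,"ax": 0,"ay": 0,"az": 0,"hand": 0.3},
])

```text
clock: 10.2
eef_pos: [482.9, 192.8, 227.7]
ee_rot: [-0.662, 0.749, -0.0, 0.0]
contact_force: [-0.3, -0.1, -0.3]
finger_gap: 0.65
grasp_force: 0.0
```

```bash
python3 - <<'E'
from station import arm
from h import *
s=arm.get_state();delta(s,[482,192,227],2.2-.75);print(s["grasp_force"],s["ft_torque"])
im=arm.camera("wrist")[:,:,::-1];cv2.imwrite("pics/w3.png",im)
E
```

```text
tcp [482.9 192.8 227.7] yaw -1.694 tilt [ 0. -0. -1.] q6 -1.209 gap 0.65 t 10.2 F [-0.3  -0.08 -0.27]
dxyz tool [0.9 0.8 0.7]
az -0.003
0.0 [ 9.65595484e-05 -1.15599410e-03 -1.27508464e-02]
```

View pics/w3.png

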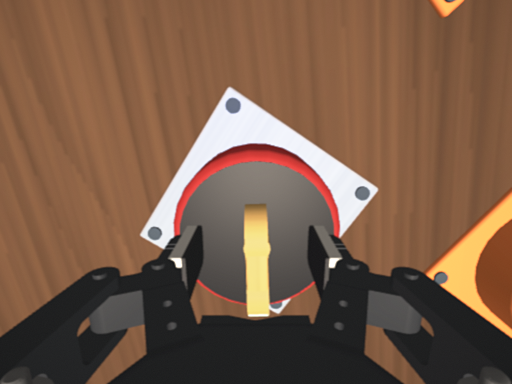

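The key followed the tool: it sits centred and aligned between the open fingers, white tip at (257,315), now at about 0.97 rad and released. Second stroke.

Emit:
servo_tool([
  {"dx": 0,"dy": 0,"dz": 0,"ax": 0,"ay": 0,"az": 0,"hand": -1},
  {"dx": 0,"dy": 0,"dz": 0,"ax": 0,"ay": 0,"az": 0,"hand": -1},
  {"dx": 0,"dy": 0,"dz": 0,"ax": 0,"ay": 0,"az": 0,"hand": -1},
  {"dx": 0,"dy": 0,"dz": 0,"ax": 0,"ay": 0,"az": 0,"hand": -1},
  {"dx": 0,"dy": 0,"dz": 0,"ax": 0,"ay": 0,"az": 0,"hand": -1},
  {"dx": 0,"dy": 0,"dz": 0,"ax": 0,"ay": 0,"az": 0,"hand": -1},
  {"dx": 0,"dy": 0,"dz": 0,"ax": 0,"ay": 0,"az": 0,"hand": -1},
  {"dx": 0,"dy": 0,"dz": 0,"ax": 0,"ay": 0,"az": 0,"hand": -1},
  {"dx": 0,"dy": 0,"dz": 0,"ax": 0,"ay": 0,"az": 0.125,"hand": -1},
  {"dx": 0,"dy": 0,"dz": 0,"ax": 0,"ay": 0,"az": 0.125,"hand": -1},
])

```text
clock: 11.25
eef_pos: [481.9, 192.9, 227.7]
ee_rot: [-0.562, 0.827, 0.001, -0.001]
contact_force: [-6.6, 1.1, 7.1]
finger_gap: 0.135
grasp_force: 29.7
```

Emit:
servo_tool([
  {"dx": 0,"dy": 0,"dz": 0,"ax": 0,"ay": 0,"az": 0.125,"hand": -1},
  {"dx": 0,"dy": 0,"dz": 0,"ax": 0,"ay": 0,"az": 0.125,"hand": -1},
  {"dx": 0,"dy": 0,"dz": 0,"ax": 0,"ay": 0,"az": 0.125,"hand": -1},
  {"dx": 0,"dy": 0,"dz": 0,"ax": 0,"ay": 0,"az": 0.125,"hand": -1},
  {"dx": 0,"dy": 0,"dz": 0,"ax": 0,"ay": 0,"az": 0,"hand": -1},
  {"dx": 0,"dy": 0,"dz": 0,"ax": 0,"ay": 0,"az": 0,"hand": -1},
  {"dx": 0,"dy": 0,"dz": 0,"ax": 0,"ay": 0,"az": 0,"hand": 0.3},
  {"dx": 0,"dy": 0,"dz": 0,"ax": 0,"ay": 0,"az": 0,"hand": 0.3},
  {"dx": 0,"dy": 0,"dz": 0,"ax": 0,"ay": 0,"az": 0,"hand": 0.3},
  {"dx": 0,"dy": 0,"dz": 0,"ax": 0,"ay": 0,"az": 0,"hand": 0.3},
])

```text
clock: 12.25
eef_pos: [483.3, 192.7, 227.7]
ee_rot: [-0.341, 0.94, -0.0, 0.0]
contact_force: [-0.2, 0.6, 0.2]
finger_gap: 0.651
grasp_force: 0.0
```

```bash
python3 - <<'E'
from station import arm
from h import *
s=arm.get_state();delta(s,[482.5,192.5,227],-.08);print(s["grasp_force"],s["ft_torque"])
c=arm.camera_params("wrist");im=arm.camera("wrist")[:,:,::-1].copy();cv2.imwrite("pics/w4.png",im)
E
```

```text
tcp [483.3 192.7 227.7] yaw -2.445 tilt [ 8.e-04 -2.e-04 -1.e+00] q6 -0.459 gap 0.651 t 12.25 F [-0.22  0.62  0.25]
dxyz tool [0.7 0.4 0.7]
az 0.777
0.0 [ 0.05577458  0.00463586 -0.03106874]
```

View pics/w4.png

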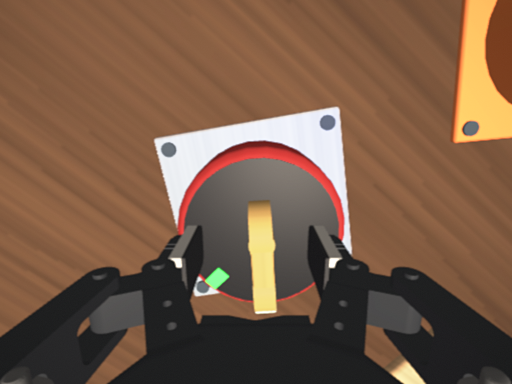

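The key followed again. The blade is centred with its white tip at (264,310) and the green mark at (217,278), leaving about 0.77 rad. Final stroke of 0.74 rad, then release and lift.

Emit:
servo_tool([
  {"dx": 0,"dy": 0,"dz": 0,"ax": 0,"ay": 0,"az": 0,"hand": -1},
  {"dx": 0,"dy": 0,"dz": 0,"ax": 0,"ay": 0,"az": 0,"hand": -1},
  {"dx": 0,"dy": 0,"dz": 0,"ax": 0,"ay": 0,"az": 0,"hand": -1},
  {"dx": 0,"dy": 0,"dz": 0,"ax": 0,"ay": 0,"az": 0,"hand": -1},
  {"dx": 0,"dy": 0,"dz": 0,"ax": 0,"ay": 0,"az": 0,"hand": -1},
  {"dx": 0,"dy": 0,"dz": 0,"ax": 0,"ay": 0,"az": 0,"hand": -1},
  {"dx": 0,"dy": 0,"dz": 0,"ax": 0,"ay": 0,"az": 0,"hand": -1},
  {"dx": 0,"dy": 0,"dz": 0,"ax": 0,"ay": 0,"az": 0,"hand": -1},
  {"dx": 0,"dy": 0,"dz": 0,"ax": 0,"ay": 0,"az": 0.125,"hand": -1},
  {"dx": 0,"dy": 0,"dz": 0,"ax": 0,"ay": 0,"az": 0.125,"hand": -1},
])

```text
clock: 13.3
eef_pos: [481.5, 194.2, 227.7]
ee_rot: [-0.22, 0.975, 0.003, -0.001]
contact_force: [-5.7, 7.7, 4.8]
finger_gap: 0.13
grasp_force: 30.6
```

Emit:
servo_tool([
  {"dx": 0,"dy": 0,"dz": 0,"ax": 0,"ay": 0,"az": 0.125,"hand": -1},
  {"dx": 0,"dy": 0,"dz": 0,"ax": 0,"ay": 0,"az": 0.125,"hand": -1},
  {"dx": 0,"dy": 0,"dz": 0,"ax": 0,"ay": 0,"az": 0.12,"hand": -1},
  {"dx": 0,"dy": 0,"dz": 0,"ax": 0,"ay": 0,"az": 0.12,"hand": -1},
  {"dx": 0,"dy": 0,"dz": 0,"ax": 0,"ay": 0,"az": 0,"hand": -1},
  {"dx": 0,"dy": 0,"dz": 0,"ax": 0,"ay": 0,"az": 0,"hand": -1},
  {"dx": 0,"dy": 0,"dz": 0,"ax": 0,"ay": 0,"az": 0,"hand": 0.3},
  {"dx": 0,"dy": 0,"dz": 0,"ax": 0,"ay": 0,"az": 0,"hand": 0.3},
  {"dx": 0,"dy": 0,"dz": 0,"ax": 0,"ay": 0,"az": 0,"hand": 0.3},
  {"dx": 0,"dy": 0,"dz": 0,"ax": 0,"ay": 0,"az": 0,"hand": 0.3},
])

```text
clock: 14.3
eef_pos: [483.1, 192.5, 227.7]
ee_rot: [0.022, 1.0, -0.0, 0.0]
contact_force: [-0.2, 0.6, 0.1]
finger_gap: 0.651
grasp_force: 0.0
```

Emit:
servo_tool([
  {"dx": 0,"dy": 0,"dz": -10,"ax": 0,"ay": 0,"az": 0,"hand": 0.6},
  {"dx": 0,"dy": 0,"dz": -20,"ax": 0,"ay": 0,"az": 0,"hand": 0.6},
  {"dx": 0,"dy": 0,"dz": -20,"ax": 0,"ay": 0,"az": 0,"hand": 0.6},
  {"dx": 0,"dy": 0,"dz": -20,"ax": 0,"ay": 0,"az": 0,"hand": 0.6},
  {"dx": 0,"dy": 0,"dz": -20,"ax": 0,"ay": 0,"az": 0,"hand": 0.6},
  {"dx": 0,"dy": 0,"dz": -10,"ax": 0,"ay": 0,"az": 0,"hand": 0.6},
  {"dx": 0,"dy": 0,"dz": 0,"ax": 0,"ay": 0,"az": 0,"hand": 0.6},
  {"dx": 0,"dy": 0,"dz": 0,"ax": 0,"ay": 0,"az": 0,"hand": 0.6},
  {"dx": 0,"dy": 0,"dz": 0,"ax": 0,"ay": 0,"az": 0,"hand": 0.6},
  {"dx": 0,"dy": 0,"dz": 0,"ax": 0,"ay": 0,"az": 0,"hand": 0.6},
])

```text
clock: 15.3
eef_pos: [482.5, 192.7, 326.7]
ee_rot: [0.021, 1.0, -0.0, -0.001]
contact_force: [-0.2, -0.1, 0.1]
finger_gap: 0.796
grasp_force: 0.0
```

```bash
python3 - <<'E'
from station import arm
from h import *
s=arm.get_state();delta(s,[482.5,192.5,227],-.08)
c=arm.camera_params("wrist");im=arm.camera("wrist")[:,:,::-1].copy();cv2.imwrite("pics/w5.png",im)
sc=arm.camera("scene")[:,:,::-1];cv2.imwrite("pics/s5.png",sc)
try: key(c,im,[482.5,192.5])
except Exception as e: print(e)
E
```

```text
tcp [482.5 192.7 326.7] yaw 3.099 tilt [-1.8e-03 -5.0e-04 -1.0e+00] q6 0.281 gap 0.796 t 15.3 F [-0.22 -0.13  0.12]
dxyz tool [-0.1 -0.1 99.7]
az 0.037
ends [array([261.1, 227.1]), array([258.1, 160.9])] [array([506.6, 195. ,  80. ]), array([451.8, 194.7,  80. ])] len 54.8 yaw mod pi 0.006 mid [479.2 194.9  80. ]
dial [480.2 182.2  46. ] green [521.9 189.7  46. ] dir 0.177
```

View pics/w5.png

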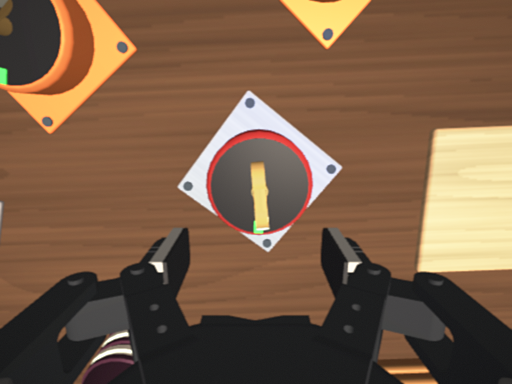

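View pics/s5.png

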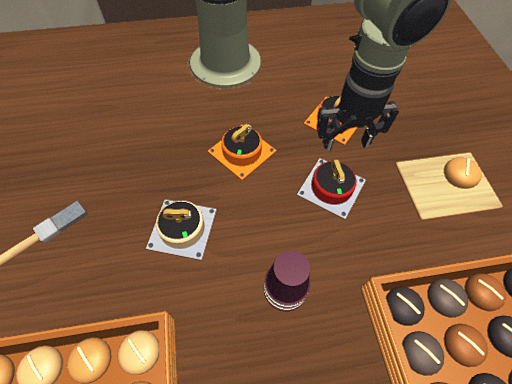

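The wrist view shows the white tip at (262,228) over the green mark at (258,228), about 0.1 rad short at most. In the scene view the cream key at (178,213) and the cups at (288,278) look unmoved. I'll hand it in.

```bash
python3 -c "
from station import arm
print(arm.sign_off())"
```

```text
the job is handed in; nothing more can be done
None
```

I wound the red timer in three partial turns of about 0.75 rad, letting go after each. Its white tip ended within about 0.1 rad of the green mark, the cream key and cups look unmoved, and I handed the job in at about 15 s; the sign-off gave no verdict.

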